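Set up the carton coder for the next carton and start it

ROBOT

A 7-joint arm with a two-finger parallel gripper is mounted at the origin on the work surface. World frame = base frame: x ahead of the robot, y to its left, z up, the work surface at z = 0. Lengths are in mm, angles in degrees, forces in N, time in s.
With the tool pointing down it reaches from about 425 to 825 mm from the base axis. Payload 3.6 kg.
Tool frame: the origin (TCP) lies midway between the tips of the shut fingers; the grasp point (between the pads) lies 19 mm behind it; z points along the fingers, y is the line along which they close (so a half turn about z gives the same grasp; the last joint's range is limited). The gripper opens to 93 mm and grips with 3 to 60 N. Pads are 15 mm wide; open, the fingers measure 128 mm over their backs; the gripper's body (75 mm by 188 mm) begins 65 mm behind the grasp point.
Start: joints at [-77.149, 35.231, -0.722, 81.555, 0.464, 63.22, -2.315], TCP at [161.284, 629.642, 218.64] pointing down, gripper open.
Joint ranges: [-178.69, 178.69], [-17.37, 117.87], [-77.05, 75.6], [15.02, 138.74], [-78.02, 258.01], [0.78, 113.62], [-162.83, 162.83]. Speed limits (degrees/s): [159.86, 159.86, 180, 180, 180, 180, 180].

INTERFACE

Orientations are given as [roll, pitch, yaw] about the fixed x, y, z axes, in that order (R = Rz(yaw) Ry(pitch) Rx(roll)).
In Python, from station import ctrl gives the robot as it stands.
- The arm moves only by the shell command python3 drive.py, which reads ROWS from standard input. ROWS is a JSON list of rows, 1 to 5 of them, each an object with the fields aperture (the finger opening in mm), d (a list: dx, dy, dz in shares of the most that a row can go, 1 being 62.5 mm), spin (a turn about the tool's z in units of 10 degrees); a field left out counts as zero (the opening has to be given); each row shifts and turns the commanded pose from where the row before left it, along the tool's axes as they then stand; what a row does not reach is not made up. A row lasts 1/8 s, in which the tool goes at most 62.5 mm and 10.7 degrees, less where a joint would pass 70% of its speed; a pose out of reach is approached as far as the arm can. The fingers move at their own pace and stop on an object; the grip force is fixed at half the most. Time passes only in rows, so rows that do not move let the fingers close. It prints the time, the measured TCP pose, the force, the opening and the grip force at its end. Input that does not fit is refused with a message, and nothing moves.
- ctrl.get_obs(): the state, without advancing time (a new reading comes with each control period).
- ctrl.grab_frame(name): name is "scene" or "side" or "wrist"; returns a dict with "img" (384x512x3 uint8, blue, green, red), "camera_matrix" (3x3 intrinsics, pixels), "extrinsics" (4x4, takes a point from world to camera coordinates). Camera axes: x right, y down, z forward; pixel columns grow to the right and rows downward; lengths in mm; the calibration is good to about 2 mm. A picture is of the moment at which its call begins. There is no depth.
- ctrl.finish_job(): hands the job in; it is judged then, once.
The state is a dict: "time": time; "joint_positions": joint angles; "qd": joint speeds; "joint_torque": joint torques, N m; "tool_pos": TCP position; "tool_rot": TCP orientation; "wrist_force": force on the tool from outside, world axes, zero at the start; "wrist_torque": the same for the moment, N m; "finger_gap": finger opening in mm; "grasp_force": force on a finger pad.
Only numpy, scipy, OpenCV 4.12 (cv2) and the standard library are available. Lean on these libraries where they do the work, as an engineer would, in place of code of your own. Each camera call takes 0.05 s, during which the arm holds its last target. There are 200 camera calls.

TASK

Get the coder ready and start it: first turn the knob on the tilted control head until its nose points at the index tab (leave the tab itself where it is), then lay the windowed carton, windows up, flat in the nest of the jig between its corner stops. Next swing the hold-down bar over the carton until it rests fully down in its fork catch, and last press the start button on the jig fully in and let it go. Leave the dial, carton and bar so, and do not shove or topple the plain flat carton, the jar or the bottle.

Things in the scene. Friction and masses are not known exactly. Their poses are not given: they have to be found in the camera images.
- carton: The windowed carton: black box 120 x 60 x 50 mm, 0.1 to 0.2 kg, eight copper-toned windows on top, white band round its sides. Loose, lies flat, windows up, between the jig and the control head, nearer to or farther from the robot (the plain flat carton has the other place). Origin: centre of its underside; x along the 120 mm length, z up.
- nest (a point): Centre of the nest's floor, 15 mm above the table, on the jig: a grey plate fixed on the left or the right. z up; x along the nest (the carton's length goes along x, either way round), away from the robot, turned up to 0.3 rad; the bar's hinge is on the +y side. Four L-shaped corner stops, 10 mm high, leave a pocket 130 x 70 mm; the middle 86 mm of its long sides is open for fingers.
- hold_bar (a joint): Angle of the hold-down bar (rad): 0 = level, down in its fork catch (the end stop, 3 mm clear of a seated carton); 1.57 = upright; starts open at 1.6 to 1.9 (stop at 2.0). Its hinge is stiff (about 0.3 Nm): the bar stays where it is left and can be pushed over and down with closed fingers, 2 to 5 N.
- bar_hinge (a point): Middle of the bar on its hinge axis, 85 mm from the nest's centre, 72 mm above the table (hinge cheeks to 85 mm). Turns with the bar: x along the hinge axis (as nest x), -y out along the bar to its handle, z square to the bar: up when closed, away from the nest when it stands upright. The bar is aluminium, 20 mm wide (x), 8 mm thick, 190 mm long.
- bar_handle (a point): Centre of the black round cross-handle at the bar's free end, 195 mm from the hinge axis: 16 mm diameter, 70 mm long, parallel to the hinge axis.
- catch (a point): The fork catch, between its two dark posts where the closed bar rests, 85 mm from the nest's centre on its -y side, 67 mm above the table; the posts reach to 90 mm.
- dial_knob (a joint): Angle of the knob about the dial's axis (rad): 0 = nose straight up the slope; grows counter-clockwise as seen facing the dial. Starts at -0.8 to -0.3, turns from -1.3 to 1.3 and stays where it is left (friction 0.05 Nm).
- knob_grip (a point): Where to grip: on the knob's axis, 34 mm out from the dial's face. Black knob: disc 72 mm wide, 8 mm thick, and on it a bar grip 66 mm long, 16 mm wide, from 8 to 44 mm out. z = dial axis, out of the face, leaning 29 degrees from vertical towards the robot's side; x along the bar to its nose. Turns with the knob. It is on a white tilted box on a pedestal, on the other side from the jig.
- knob_nose (a point): Nose point: 44 mm from the dial's axis towards the knob's nose (the end with the little arrow-shaped foot and the white line), 12 mm out from the face.
- index_tab (a joint): Angle of the index tab about the same axis and from the same zero as dial_knob (0.3 to 0.7 rad): the knob is right when dial_knob equals index_tab. The tab stays where it is; do not shift it.
- index_mark (a point): Where the nose point must come: 44 mm from the dial's axis in the direction of the index tab, 12 mm out from the face. The tab is a dark steel block 18 mm (radial) x 8 x 6 mm high on the dial's face, 57 to 75 mm from the axis, next to the scale's ticks.
- start_button_top (a point): Centre of the top of the start button: grey, 40 mm diameter, on the jig's plate 115 mm from the nest's centre on the robot's side; moves down with the button.
- start_button (a joint): Travel of the spring button (m): 0 = out, 0.006 = fully in (5 N, then a hard stop); it springs back.
- plain_carton: Bystander: plain closed flat carton 130 x 80 x 26 mm without windows. Origin: centre of its underside.
- jar: Bystander: glass jar, 60 mm diameter, 85 mm high, on the far side. Origin: centre of its underside.
- sanitiser: Bystander: white bottle, 60 mm diameter, 150 mm high, on the far side. Origin: centre of its underside.

How it is judged (in metres and radians):
On the way, in this order (a step that is already met when the one before it is completed fails the run):
1. the knob's nose points at the index tab (distance between knob_nose and index_mark below 0.006 m), for 0.3 s.
2. the windowed carton lies flat in the nest, let go (horizontal distance between carton and nest below 0.012 m and z of carton in the frame of nest between -0.004 and 0.004 m and angle between the x axis of carton and the x axis of nest, either way round below 0.15 rad and angle between carton's own z axis and vertical below 0.1 rad and contact force between the fingers and carton below 0.3 N), for 0.2 s.
3. the hold-down bar is down in its catch (value of joint hold_bar below 0.04 rad and horizontal distance between carton and nest below 0.012 m and z of carton in the frame of nest between -0.004 and 0.004 m and angle between the x axis of carton and the x axis of nest, either way round below 0.15 rad and angle between carton's own z axis and vertical below 0.1 rad), for 0.2 s.
4. the start button is pressed fully in (value of joint start_button above 0.0045 m and value of joint hold_bar below 0.04 rad), for 0.1 s.
At the end, for the whole second after the job is handed in: The knob's nose point is within 6 mm of the index mark (about 8 degrees); the carton lies flat in the nest (within 12 mm of its centre, 4 mm in height, 0.15 rad along it); the hold-down bar is within 0.04 rad of fully down; the start button is out again; all at rest (all of step 3 and distance between knob_nose and index_mark below 0.006 m and value of joint start_button below 0.0015 m and linear speed of carton below 0.02 m/s); the robot touches nothing.
It fails at once if the index tab is shifted more than 4 mm (distance of index_mark from where it was at the start of the episode above 0.004 m).
It fails at once if a bystander (plain carton, jar or bottle) is moved more than 30 mm (distance of any of plain_carton, jar, sanitiser from where it was at the start of the episode above 0.03 m).
It also fails if it takes over 72 s, if anything falls off the work surface, if the arm or the gripper's body presses on something with over 40 N, if the wrist force passes 120 N, or if a joint passes its speed limit or range.

## Working session

There is one attempt and no reset: what is moved stays moved. The work goes in short steps, Python scripts to look and compute and a shell command to move; the robot and the scene stay as the last step left them, time stands still between calls to the robot, and variables do not carry over. Pictures are saved under pics/ and viewed, at most 10 in all, crops included, and the job is handed in when it is done.

```bash
ls; mkdir -p pics; python3 - <<'E'
from station import ctrl
import cv2,numpy as np
o=ctrl.get_obs();print({k:np.round(v,2).tolist() for k,v in o.items()})
for n in("scene","side"):
    f=ctrl.grab_frame(n);cv2.imwrite(f"pics/{n}0.png",f["img"]);print(n,np.round(f["camera_matrix"],1).tolist(),np.round(f["extrinsics"],3).tolist())
E
```

```text
drive.py
pics
station.py
{'time': 0.0, 'joint_positions': [-77.15, 35.29, -0.72, 81.64, 0.46, 63.22, -2.31], 'qd': [0.08, -0.07, -0.03, -0.08, 0.01, -0.0, 0.07], 'joint_torque': [-0.0, -45.89, 0.21, -16.57, -0.06, 0.02, 0.0], 'tool_pos': [161.12, 628.91, 217.49], 'tool_rot': [-179.85, 0.0, 165.64], 'wrist_force': [-0.12, -0.44, -0.42], 'wrist_torque': [-0.04, -0.01, -0.03], 'grasp_force': 0.0, 'finger_gap': 92.89}
scene [[367.0, 0.0, 253.3], [0.0, 367.0, 190.5], [0.0, 0.0, 1.0]] [[-0.826, 0.564, -0.012, 498.469], [0.416, 0.595, -0.688, -135.574], [-0.381, -0.573, -0.726, 1232.602], [0.0, 0.0, 0.0, 1.0]]
side [[451.0, 0.0, 261.3], [0.0, 451.0, 187.6], [0.0, 0.0, 1.0]] [[-0.999, -0.051, -0.004, 582.311], [-0.032, 0.671, -0.741, 124.981], [0.041, -0.74, -0.672, 1311.336], [0.0, 0.0, 0.0, 1.0]]
```
Joint 1 -77 yet TCP at y=+629... whatever.

View pics/scene0.png

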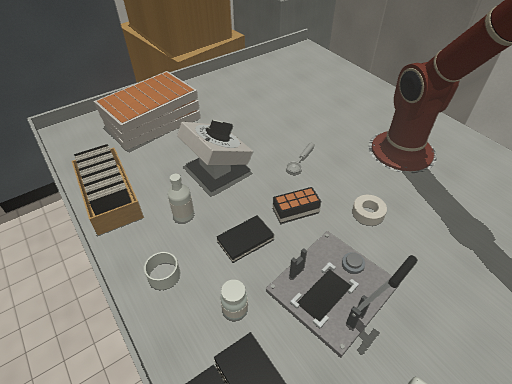

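View pics/side0.png

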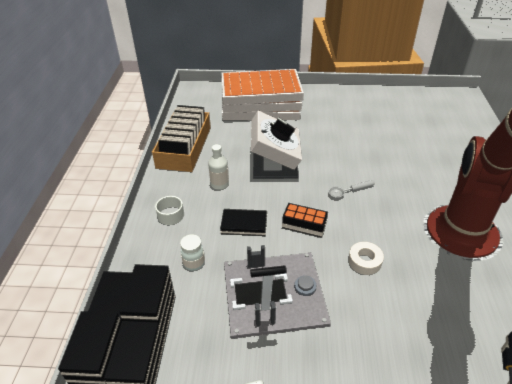

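```bash
cat > h.py <<'E'
import numpy as np,cv2,pickle
from scipy.spatial.transform import Rotation as Ro
from station import ctrl
def grab(n):
    return ctrl.grab_frame(n)
def ray(f,p):
    K=f["camera_matrix"];E=f["extrinsics"];R=E[:3,:3]
    c=-R.T@E[:3,3];d=R.T@np.linalg.solve(K,[p[0],p[1],1.]);return c,d/np.linalg.norm(d)
def onz(f,p,z):
    c,d=ray(f,p);return c+d*(z-c[2])/d[2]
def tri(obs):
    A=0;b=0;L=[]
    for f,p in obs:
        c,d=ray(f,p);P=np.eye(3)-np.outer(d,d);A=A+P;b=b+P@c;L.append((c,d))
    x=np.linalg.solve(A,b);return x,max(np.linalg.norm(np.cross(x-c,d)) for c,d in L)
def proj(f,X):
    q=f["camera_matrix"]@(f["extrinsics"]@np.append(X,1))[:3];return q[:2]/q[2]
def tool():
    o=ctrl.get_obs();return np.array(o["tool_pos"]),Ro.from_euler("xyz",o["tool_rot"],degrees=True)
def crop(f,x,y,s,w=400,h=300):
    img=f["img"];M=np.float32([[s,0,-x*s+(s-1)/2],[0,s,-y*s+(s-1)/2]])
    c=cv2.warpAffine(img,M,(w,h),flags=cv2.INTER_CUBIC)
    for u in range(int(x)//10*10+10,int(x+w/s),10):
        cv2.putText(c,str(u),(int((u-x)*s),8),0,.3,(0,0,255));cv2.line(c,(int((u-x)*s+s/2),10),(int((u-x)*s+s/2),14),(0,0,255))
    for v in range(int(y)//10*10+10,int(y+h/s),10):
        cv2.putText(c,str(v),(0,int((v-y)*s+s/2)+3),0,.3,(0,0,255));cv2.line(c,(22,int((v-y)*s+s/2)),(26,int((v-y)*s+s/2)),(0,0,255))
    return c
E
python3 - <<'E'
from h import *
S=grab("scene");D=grab("side");pickle.dump((S,D),open("f0.pkl","wb"))
m=np.vstack([np.hstack([crop(S,178,112,5),crop(D,238,105,5)]),np.hstack([crop(S,263,230,2.5),crop(D,212,240,3)])])
cv2.imwrite("pics/m0.png",m)
for n,f in(("S",S),("D",D)):
    h=cv2.cvtColor(f["img"],cv2.COLOR_BGR2HSV)
    k=cv2.inRange(h,(3,100,80),(22,255,255))
    nn,l,st,c=cv2.connectedComponentsWithStats(k)
    for i in range(1,nn):
        if 5<st[i,4]<150: print(n,st[i].tolist(),c[i].round(1).tolist())
E
```

```text
S [413, 62, 15, 29, 106] [422.9, 70.1]
S [187, 100, 8, 4, 8] [190.5, 101.5]
S [424, 143, 10, 22, 127] [428.7, 153.6]
S [84, 191, 3, 5, 9] [85.0, 192.8]
D [474, 137, 12, 28, 147] [478.3, 146.6]
D [506, 366, 6, 4, 11] [508.0, 366.9]
```

View pics/m0.png

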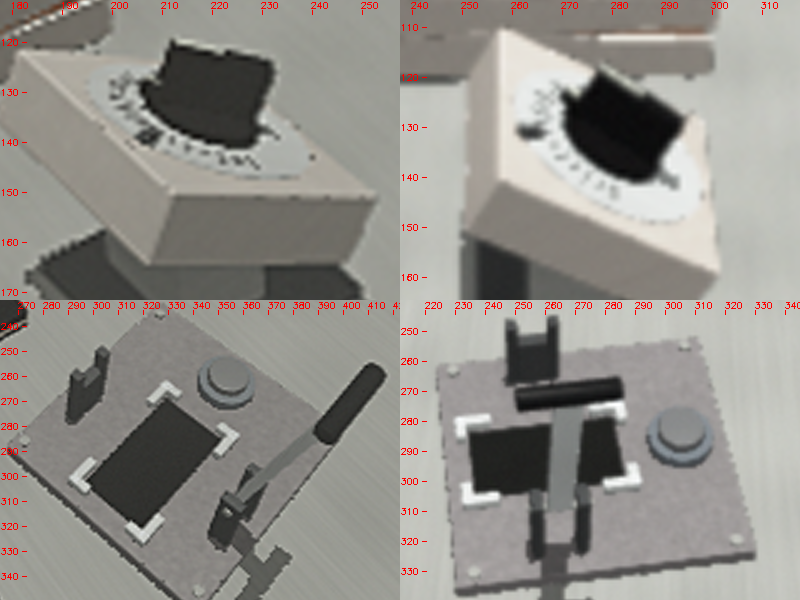

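```bash
python3 - <<'E'
from h import *
S,D=pickle.load(open("f0.pkl","rb"))
def T(n,a,b):
    x,e=tri([(S,a),(D,b)]);print(n,x.round(1),round(e,1));return x
P=[T(*q) for q in [("nearH",(359,284.8),(292,302.7)),("nearC",(328.2,264),(287,274)),("farC",(292.2,302),(231,279.3)),("farH",(321.8,326),(233,308.3))]]
print("nest",np.mean(P,0)); d=P[1]+P[0]-P[2]-P[3];print("yaw",np.degrees(np.arctan2(-d[1],-d[0])))
T("button",(263+225/2.5,230+72/2.5),(212+282/3,240+125/3))
T("tab",(206,138.5),(263.5,131))
T("handle a",(263+375/2.5,230+75/2.5),(212+120/3,240+98/3))
T("handle b",(263+327/2.5,230+132/2.5),(212+218/3,240+88/3))
for n,f,b in(("S",S,(265,180,330,225)),("D",D,(275,195,335,245))):
    h=cv2.cvtColor(f["img"],cv2.COLOR_BGR2HSV);k=cv2.inRange(h,(3,100,80),(22,255,255))
    m=np.zeros_like(k);m[b[1]:b[3],b[0]:b[2]]=k[b[1]:b[3],b[0]:b[2]];pts=np.argwhere(m)[:,::-1].astype(np.float32)
    r=cv2.minAreaRect(pts);M=cv2.moments(m,True);c=(M["m10"]/M["m00"],M["m01"]/M["m00"])
    q=np.array([onz(f,p,50)[:2] for p in pts],np.float32);r2=cv2.minAreaRect(q)
    print(n,c,len(pts),"win rect on z=50",np.round(r2[0],1),np.round(r2[1],1),round(r2[2],1))
    (C1:=c) if n=="S" else None
    if n=="S":cs=c
    else: T("carton top",cs,c)
# dial white disc: near-white
for n,f,b in(("S",S,(190,120,245,155)),("D",D,(255,110,305,152))):
    sub=f["img"][b[1]:b[3],b[0]:b[2]].astype(int);print(n,[sub[y,x].tolist() for y,x in ((12,4),(20,3),(5,20),(30,30))])
E
```

```text
nearH [493.1 282.   20.7] 0.1
nearC [507.3 192.2  12. ] 2.9
farC [650.4 226.4  26.6] 2.5
farH [635.3 309.5  28.6] 0.4
nest [571.52316464 252.53607666  21.98408495]
yaw 12.183717080120712
button [458.3 225.   30. ] 0.7
tab [ 588.9 -257.4  151.6] 0.1
handle a [570.8 396.5 311.4] 16.7
handle b [528.8 352.7 213.8] 21.9
S (296.42765957446807, 198.65531914893617) 470 win rect on z=50 [458.7   2.4] [ 50.1 110.2] 74.3
D (305.0642570281124, 213.5582329317269) 498 win rect on z=50 [458.1   1.3] [ 52.5 111.9] 74.8
carton top [ 4.572e+02 -1.000e-01  4.710e+01] 0.8
S [[162, 171, 176], [138, 146, 149], [51, 54, 56], [153, 163, 168]]
D [[220, 228, 232], [216, 226, 230], [120, 127, 132], [20, 20, 20]]
```

```bash
python3 - <<'E'
from h import *
S,D=pickle.load(open("f0.pkl","rb"))
def T(n,a,b):
    x,e=tri([(S,a),(D,b)]);print(n,x.round(1),round(e,1));return x
a=T("near+y",(253.6,150.6),(302,159));b=T("far+y",(212,150.6),(257.6,141.4));c=T("far-y",(181.6,122.4),(258,111))
n=np.cross(b-a,c-a);n/=np.linalg.norm(n);n*=np.sign(n[2]);print(n,np.degrees(np.arccos(n[2])),np.linalg.norm(b-a),np.linalg.norm(c-b),"ctr",(a+c)/2)
p,R=tool();f=grab("wrist");E=f["extrinsics"];cw=-E[:3,:3].T@E[:3,3];print("cam in tool",R.inv().apply(cw-p),"axes",(R.inv().as_matrix()@E[:3,:3].T).round(3).tolist(),f["camera_matrix"].tolist())
E
```

```text
near+y [ 465.3 -199.4   88.1] 1.1
far+y [ 603.9 -196.2  155.9] 0.4
far-y [ 612.6 -363.1  155.9] 1.1
[-0.43898325 -0.02282135  0.89820537] 26.07683474747943 154.33182183159568 167.17085635818356 ctr [ 538.9427482  -281.26251358  122.03543005]
cam in tool [  81.4743746    -1.02328986 -165.23705438] axes [[-0.001, -0.957, -0.292], [1.0, -0.001, -0.001], [0.001, -0.292, 0.957]] [[320.4445112981302, 0.0, 261.32928479303905], [0.0, 320.4445112981302, 191.18041663765777], [0.0, 0.0, 1.0]]
```

Units first: shifts go in shares of 62.5 mm and turns go in units of 10 degrees. So -45 mm is -0.72, -40 mm is -0.64.

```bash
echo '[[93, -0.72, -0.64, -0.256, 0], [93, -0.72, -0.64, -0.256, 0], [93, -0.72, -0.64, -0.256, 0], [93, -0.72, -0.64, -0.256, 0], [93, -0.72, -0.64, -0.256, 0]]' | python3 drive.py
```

```text
refused: ROWS must be a list of objects, one for each row. Nothing was moved.
```

Refused on format, not on reach. It needs a list of objects, one for each row.

```bash
echo '[{"aperture":93, "d":[-0.72, -0.64, -0.256]}, {"aperture":93, "d":[-0.72, -0.64, -0.256]}, {"aperture":93, "d":[-0.72, -0.64, -0.256]}, {"aperture":93, "d":[-0.72, -0.64, -0.256]}, {"aperture":93, "d":[-0.72, -0.64, -0.256]}]' | python3 drive.py
echo '[{"aperture":93, "d":[-0.528, -0.784, 0]}, {"aperture":93, "d":[-0.528, -0.784, 0]}, {"aperture":93, "d":[-0.528, -0.784, 0]}, {"aperture":93, "d":[-0.528, -0.784, 0]}, {"aperture":93, "d":[-0.528, -0.784, 0]}]' | python3 drive.py
echo '[{"aperture":93, "d":[-0.304, -0.704, 0]}, {"aperture":93, "d":[-0.304, -0.704, 0]}, {"aperture":93, "d":[-0.304, -0.704, 0]}, {"aperture":93, "d":[-0.304, -0.704, 0]}]' | python3 drive.py
echo '[{"aperture":93, "d":[-0.304, -0.704, 0]}, {"aperture":93, "d":[-0.304, -0.704, 0]}, {"aperture":93, "d":[-0.304, -0.704, 0]}, {"aperture":93, "d":[-0.304, -0.704, 0]}]' | python3 drive.py
python3 - <<'E'
from h import *
f=grab("wrist");pickle.dump(f,open("w1.pkl","wb"));cv2.imwrite("pics/w1.png",f["img"]);print(tool()[0],tool()[1].as_euler("xyz",True))
print(proj(f,[540,-280,122]),proj(f,[589,-257,152]))
E
```

```text
time: 0.88
tool_pos: [330.6, 378.2, 299.3]
tool_rot: [180.0, 0.0, 165.6]
wrist_force: [1.2, 1.1, -0.1]
finger_gap: 93.1
grasp_force: 0.0
time: 1.5
tool_pos: [429.1, 100.0, 298.9]
tool_rot: [180.0, 0.0, 165.6]
wrist_force: [0.5, 0.5, -0.1]
finger_gap: 92.8
grasp_force: 0.0
time: 2.0
tool_pos: [458.7, -89.0, 298.8]
tool_rot: [180.0, 0.0, 165.6]
wrist_force: [0.2, 0.0, -0.3]
finger_gap: 92.6
grasp_force: 0.0
time: 2.5
tool_pos: [488.8, -278.2, 298.7]
tool_rot: [180.0, 0.0, 165.7]
wrist_force: [1.2, 0.4, 1.1]
finger_gap: 92.9
grasp_force: 0.0
[ 487.47146493 -286.5824256   298.43667828] [-1.79546757e+02  1.07934552e-01  1.65138079e+02]
[272.06605791 214.01749524] [304.21356023 259.82211336]
```

View pics/w1.png

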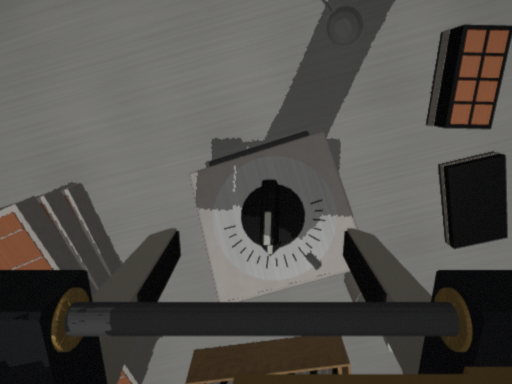

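```bash
echo '[{"aperture":93}, {"aperture":93}]' | python3 drive.py | head -3; python3 - <<'E'
from h import *
f=grab("wrist");pickle.dump(f,open("w1.pkl","wb"));cv2.imwrite("pics/w1c.png",crop(f,195,140,4.5,720,600));print(tool()[0],tool()[1].as_euler("xyz",True))
print(proj(f,[540,-280,122]),proj(f,[589,-257,152]))
E
```

```text
time: 2.8
tool_pos: [488.8, -275.3, 298.5]
tool_rot: [179.9, -0.0, 165.7]
[ 488.93872829 -275.06115267  298.63123517] [ 1.79923816e+02 -1.48719904e-02  1.65782065e+02]
[269.38880967 214.74751492] [301.37590467 260.60064047]
```

View pics/w1c.png

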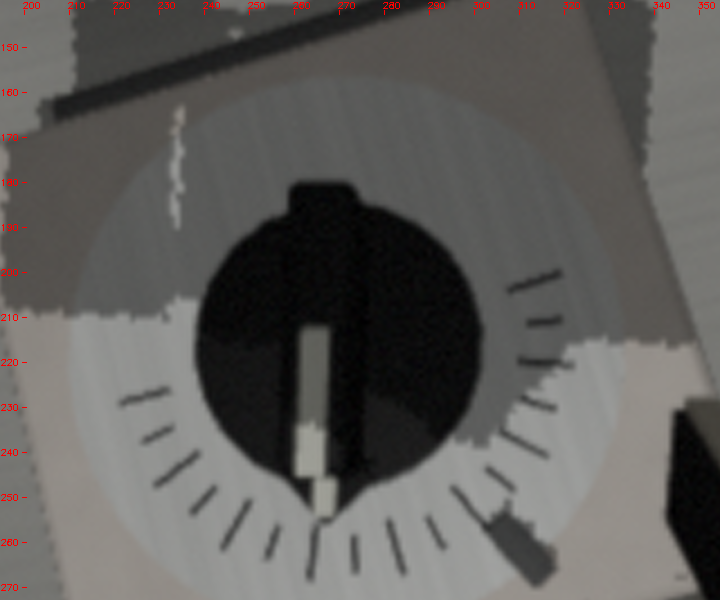

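```bash
cat > dial.py <<'E'
from h import *
n=np.array([-np.sin(np.radians(29)),-0.015,np.cos(np.radians(29))]);n/=np.linalg.norm(n)
u=np.array([0,0,1.])-n[2]*n;u/=np.linalg.norm(u);v=np.cross(n,u)   # u up slope, v = ccw
def onp(f,p,P0,h):
    c,d=ray(f,p);return c+d*(np.dot(P0+n*h-c,n)/np.dot(d,n))
E
python3 - <<'E'
from dial import *
S,D=pickle.load(open("f0.pkl","rb"));W=pickle.load(open("w1.pkl","rb"))
T,e=tri([(S,(206,138.5)),(D,(263.5,131)),(W,(309.5,260.5))]);print("tab",T,e)
P0=T-6*n
c,_=0,0
cc=onp(W,(269.3,216),P0,8)-8*n;nose=onp(W,(266.5,255),P0,12)-12*n
print("axis foot",cc, "scene/side proj",proj(S,cc),proj(D,cc))
for nm,p in(("tab",P0),("nose",nose)):
    d=p-cc;print(nm,np.linalg.norm(d),np.arctan2(d@v,d@u))
for q in((237.5,216),(301.5,216),(269.3,247)):print(np.linalg.norm(onp(W,q,P0,8)-8*n-cc))
print("grip pt",cc+34*n,"bar top", cc+44*n, proj(W,cc+44*n))
d=nose-cc;print("bar yaw",np.degrees(np.arctan2(d[1],d[0])));d=P0-cc;print("tab yaw",np.degrees(np.arctan2(d[1],d[0])))
E
```

```text
tab [ 589.68553688 -249.93406075  156.55279752] 2.470051349446006
axis foot [ 542.28908126 -279.79032615  122.9075728 ] scene/side proj [216.9940511  136.61195457] [278.24844088 134.68845601]
tab 65.06782412174836 0.4512630613565178
nose 42.745109113937374 -0.31285555401700216
36.159481705868444
35.64001877638416
34.07172169410672
grip pt [ 525.80740825 -280.30026878  152.64129798] bar top [ 520.95985737 -280.45025191  161.38651127] [265.37930976 211.85594696]
bar yaw -18.52689541200513
tab yaw 30.765083625510883
```

Scaled: 30 mm is 0.48, -18.8 mm is -0.3008, 4.7 degrees is 0.47.

```bash
echo '[{"aperture":50, "spin":0.47}, {"aperture":50, "d":[-0.3008, 0.0608, 0.48]}, {"aperture":50, "d":[-0.3008, 0.0608, 0.48]}, {"aperture":50}]' | python3 drive.py; echo '[{"aperture":50, "d":[0, 0, 0.4]}, {"aperture":50, "d":[0, 0, 0.4]}, {"aperture":50, "d":[0, 0, 0.4]}, {"aperture":50, "d":[0, 0, 0.4]}, {"aperture":50}]' | python3 drive.py
python3 - <<'E'
from dial import *
p,R=tool();print(R.inv().apply(np.array([527,-280,138])-p))
f=grab("wrist");cv2.imwrite("pics/w2.png",f["img"])
E
```

```text
time: 3.35
tool_pos: [526.7, -278.9, 236.3]
tool_rot: [179.9, -0.3, 161.2]
wrist_force: [0.1, 0.1, -1.2]
finger_gap: 57.5
grasp_force: 0.0
time: 3.98
tool_pos: [525.3, -281.4, 139.4]
tool_rot: [180.0, -0.1, 161.0]
wrist_force: [-0.5, 0.2, -0.6]
finger_gap: 50.4
grasp_force: 0.3
[-1.1096867   1.85701444  1.35679049]
```

View pics/w2.png

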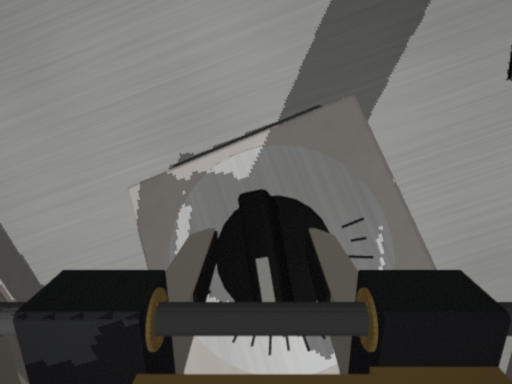

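The fingers straddle the grip bar (it runs from about (255,195) to (267,290), between pads at x≈212 and x≈315). I'll close them and turn.

```bash
echo '[{"aperture":10}, {"aperture":10}, {"aperture":10}, {"aperture":10}]' | python3 drive.py; echo '[{"aperture":10, "spin":-0.8}, {"aperture":10, "spin":-0.8}, {"aperture":10, "spin":-0.8}, {"aperture":10, "spin":-0.8}, {"aperture":10, "spin":-0.8}]' | python3 drive.py;echo '[{"aperture":10, "spin":-0.9}, {"aperture":10}, {"aperture":10}]' | python3 drive.py; echo '[{"aperture":40}, {"aperture":40}, {"aperture":40}]' | python3 drive.py;  echo '[{"aperture":50, "d":[0, 0, -0.64]}, {"aperture":50, "d":[0, 0, -0.64]}, {"aperture":50, "d":[0, 0, -0.64]}, {"aperture":50, "d":[0.576, 0, -0.64]}, {"aperture":50}]' | python3 drive.py
python3 - <<'E'
from dial import *
f=grab("wrist");pickle.dump(f,open("w3.pkl","wb"))
C=np.array([542.3,-279.8,122.9]);q=proj(f,C);print(q)
cv2.imwrite("pics/w3.png",crop(f,q[0]-65,q[1]-60,5,650,600))
E
```

```text
time: 4.53
tool_pos: [528.1, -279.1, 139.1]
tool_rot: [179.7, 0.0, 161.1]
wrist_force: [0.6, 4.6, 2.8]
finger_gap: 19.7
grasp_force: 28.2
time: 5.15
tool_pos: [529.1, -278.8, 138.9]
tool_rot: [179.9, 0.3, -158.8]
wrist_force: [2.7, 7.1, 1.8]
finger_gap: 18.7
grasp_force: 32.4
time: 5.52
tool_pos: [528.1, -278.9, 139.2]
tool_rot: [179.9, 0.2, -150.1]
wrist_force: [-0.4, 7.2, 3.4]
finger_gap: 20.2
grasp_force: 31.5
time: 5.9
tool_pos: [525.3, -282.4, 138.5]
tool_rot: [179.9, -0.1, -150.1]
wrist_force: [-2.6, 1.6, 2.3]
finger_gap: 39.9
grasp_force: 1.7
time: 6.52
tool_pos: [494.3, -304.8, 302.6]
tool_rot: [-179.5, 0.1, -150.4]
wrist_force: [-0.1, -0.8, 1.1]
finger_gap: 50.0
grasp_force: 0.0
[262.06773096 216.90862336]
```

View pics/w3.png

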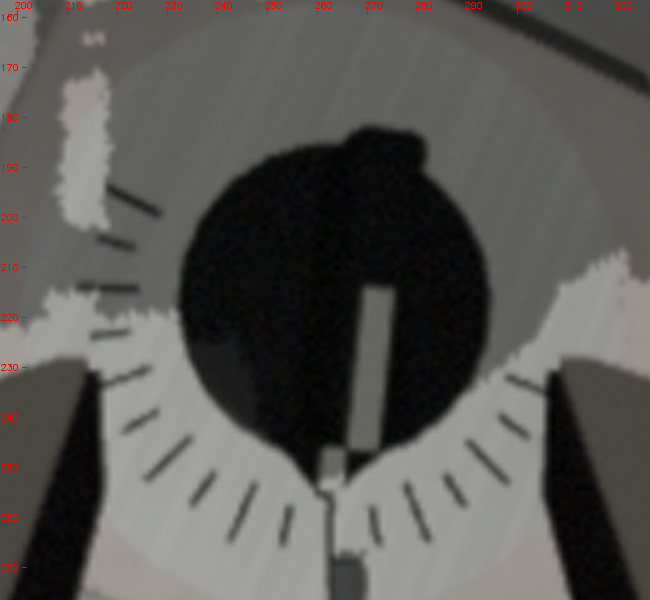

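```bash
python3 - <<'E'
from dial import *
W=pickle.load(open("w3.pkl","rb"));P0=np.array([542.3,-279.8,122.9])
cc=onp(W,(263.2,216),P0,8)-8*n;print(cc)
for nm,p,h in(("tab",(265.5,273),6),("tabroot",(265,267),6),("nose",(261.5,254),12),("nose0",(261.5,254),6)):
    d=onp(W,p,P0,h)-h*n-cc;print(nm,np.linalg.norm(d),np.arctan2(d@v,d@u))
E
```

```text
[ 542.17707495 -280.40954368  122.82140767]
tab 62.945317707985 0.483458069434758
tabroot 56.440241153059915 0.4791058241930174
nose 42.080841192080065 0.3677117979861482
nose0 42.22540089754655 0.3995404749352908
```

The nose is at 0.37 rad and the tab at about 0.46, so I'll turn it about 6° more.

Scaled: 40 mm is 0.64, -36 mm is -0.576.

```bash
echo '[{"aperture":50, "d":[0, 0, 0.64]}, {"aperture":50, "d":[-0.576, 0, 0.64]}, {"aperture":50, "d":[0, 0, 0.64]}, {"aperture":50, "d":[0, 0, 0.64]}, {"aperture":50}]' | python3 drive.py; echo '[{"aperture":10}, {"aperture":10}, {"aperture":10}, {"aperture":10}]' | python3 drive.py; echo '[{"aperture":10, "spin":-0.3}, {"aperture":10, "spin":-0.3}, {"aperture":10}, {"aperture":10}]' | python3 drive.py; echo '[{"aperture":40}, {"aperture":40}, {"aperture":40}]' | python3 drive.py;  echo '[{"aperture":50, "d":[0, 0, -0.64]}, {"aperture":50, "d":[0, 0, -0.64]}, {"aperture":50, "d":[0, 0, -0.64]}, {"aperture":50, "d":[0.576, 0, -0.64]}, {"aperture":50}]' | python3 drive.py
python3 - <<'E'
from dial import *
f=grab("wrist");pickle.dump(f,open("w4.pkl","wb"))
C=np.array([542.3,-279.8,122.9]);q=proj(f,C);print(q)
cv2.imwrite("pics/w4.png",crop(f,q[0]-65,q[1]-60,5,650,600))
E
```

```text
time: 7.2
tool_pos: [520.8, -284.0, 136.6]
tool_rot: [179.7, -0.6, -150.3]
wrist_force: [-7.8, -1.1, 9.6]
finger_gap: 50.4
grasp_force: 5.9
time: 7.7
tool_pos: [525.5, -279.5, 137.3]
tool_rot: [179.7, -0.1, -150.0]
wrist_force: [-4.4, 3.0, 2.0]
finger_gap: 22.1
grasp_force: 26.6
time: 8.2
tool_pos: [525.6, -279.9, 137.4]
tool_rot: [179.7, -0.0, -144.1]
wrist_force: [-5.2, 3.1, 0.5]
finger_gap: 22.8
grasp_force: 30.5
time: 8.57
tool_pos: [522.9, -276.5, 137.9]
tool_rot: [179.2, -0.2, -143.9]
wrist_force: [-9.6, 7.2, 9.3]
finger_gap: 39.6
grasp_force: 6.5
time: 9.2
tool_pos: [498.0, -306.7, 302.3]
tool_rot: [-179.5, 0.1, -144.3]
wrist_force: [0.8, -0.2, 0.1]
finger_gap: 49.8
grasp_force: 0.0
[260.20855612 214.96863161]
```

View pics/w4.png

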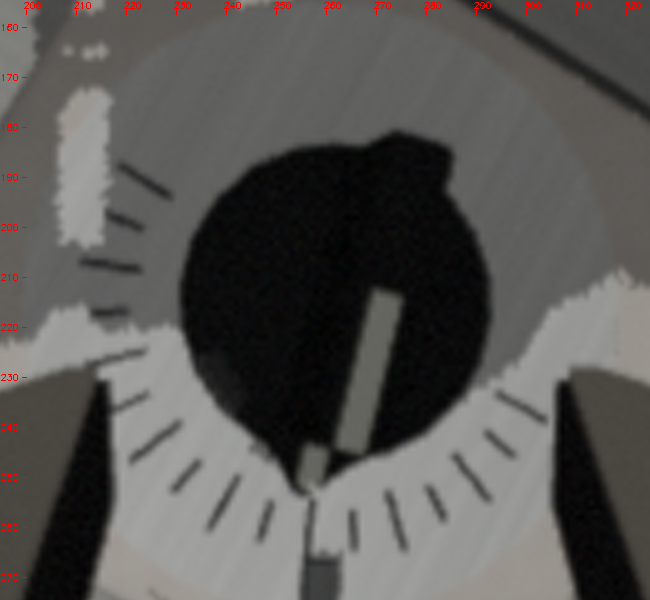

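```bash
python3 - <<'E'
from dial import *
W=pickle.load(open("w4.pkl","rb"));P0=np.array([542.3,-279.8,122.9])
cc=onp(W,(262,214.5),P0,8)-8*n;print(cc)
for nm,p,h in(("tab",(258.5,272),6),("tabroot",(258,266.5),6),("nose",(255.5,252.5),12),("nose0",(255.5,252.5),6),("line",(268.5,289*0+214+0*1),20)):
    d=onp(W,p,P0,h)-h*n-cc;print(nm,np.linalg.norm(d),np.arctan2(d@v,d@u))
a=onp(W,(272.5,213.5),P0,44);b=onp(W,(265,244.5),P0,44);d=b-a;print("bar line",np.arctan2(d@v,d@u),np.linalg.norm(d))
W=pickle.load(open("w3.pkl","rb"));a=onp(W,(272.5,214),P0,44);b=onp(W,(269,246),P0,44);d=b-a;print("prev bar line",np.arctan2(d@v,d@u))
p,R=tool();print(p,R.as_euler("xyz",True)[2],R.inv().apply([458-p[0],2-p[1],0]))
E
```

```text
[ 542.26646249 -279.87403557  122.88014012]
tab 63.43575912285799 0.48100085263774334
tabroot 57.531638871992236 0.4652914223177205
nose 42.61773763230998 0.33629979646096625
nose0 42.688473051023294 0.3724884890503185
line 4.103976064320203 2.0853477934177365
bar line 0.2844506056649738 32.14073442611067
prev bar line 0.3180676145652524
[ 498.3249516  -304.07496179  299.8149539 ] -144.13977618210183 [-146.62004114  271.67980018   -0.7960324 ]
```

```bash
cat > push.py <<'E'
from dial import *
import sys
th=float(sys.argv[1]);P0=np.array([542.3,-279.9,122.9])
e=np.cos(th)*u+np.sin(th)*v;w=np.cross(n,e);phi=np.arctan2(e[1],e[0])
yo=np.array([-np.sin(phi),np.cos(phi),0])
t=P0+24*e+22*n-8*w+20*yo;s=t-11*yo
p,R=tool();print("yaw turn",-(((np.degrees(phi)+180)-R.as_euler("xyz",True)[2]+180)%360-180),"target",t)
R2=Ro.from_euler("xyz",[180,0,np.degrees(phi)+180],degrees=True)
print("to start (after turn)",R2.inv().apply(s-p),"push",R2.inv().apply(t-s), "to target",R2.inv().apply(t-p))
E
python3 push.py 0.47
```

```text
yaw turn 3.937887959870409 target [ 542.81513976 -258.84303432  154.27419905]
to start (after turn) [-61.67899462   3.8662614  145.54075485] push [-3.14564729e-14  1.10000000e+01  1.34711148e-15] to target [-61.67899462  14.8662614  145.54075485]
```

```bash
echo '[{"aperture":40, "d":[-0.496, 0.032, 0.4], "spin":0.4}, {"aperture":40, "d":[-0.496, 0.032, 0.4]}, {"aperture":40, "d":[0, 0, 0.4]}, {"aperture":40}]' | python3 drive.py; echo '[{"aperture":40, "d":[0, 0, 0.4]}, {"aperture":40, "d":[0, 0, 0.4]}, {"aperture":40, "d":[0, 0, 0.32]}, {"aperture":40}]' | python3 drive.py; python3 push.py 0.47
```

```text
time: 9.75
tool_pos: [546.0, -262.4, 219.5]
tool_rot: [179.6, -0.2, -147.9]
wrist_force: [1.3, -0.7, 0.7]
finger_gap: 40.4
grasp_force: 0.0
time: 10.25
tool_pos: [546.4, -265.0, 152.9]
tool_rot: [179.9, -0.0, -148.1]
wrist_force: [0.2, 0.4, 0.4]
finger_gap: 40.2
grasp_force: 0.0
yaw turn 0.005409166445815572 target [ 542.81513976 -258.84303432  154.27419905]
to start (after turn) [-0.16400469 -3.88792659 -1.35525392] push [-3.14564729e-14  1.10000000e+01  1.34711148e-15] to target [-0.16400469  7.11207341 -1.35525392]
```

Scaled: 2 mm is 0.032, 2.5 mm is 0.04.

```bash
echo '[{"aperture":40, "d":[0, 0.04, 0]}, {"aperture":40, "d":[0, 0.04, 0]}, {"aperture":40, "d":[0, 0.032, 0]}, {"aperture":40}, {"aperture":40}]' | python3 drive.py; python3 push.py 0.47; echo '[{"aperture":40, "d":[0, -0.128, 0]}, {"aperture":40, "d":[0, 0, -0.48]}, {"aperture":40, "d":[0, 0, -0.64]}, {"aperture":40, "d":[0.496, 0, -0.64]}, {"aperture":40, "d":[0.496, 0, -0.64]}]' | python3 drive.py;echo '[{"aperture":40}, {"aperture":40}]' | python3 drive.py|head -2
python3 - <<'E'
from dial import *
f=grab("wrist");pickle.dump(f,open("w5.pkl","wb"))
C=np.array([542.3,-279.8,122.9]);q=proj(f,C);print(q)
cv2.imwrite("pics/w5.png",crop(f,q[0]-65,q[1]-60,5,650,600))
E
```

```text
time: 10.88
tool_pos: [543.4, -259.6, 154.2]
tool_rot: [-179.9, 0.0, -148.1]
wrist_force: [0.8, -2.4, 1.6]
finger_gap: 40.1
grasp_force: 1.0
yaw turn 0.00612243869534268 target [ 542.81513976 -258.84303432  154.27419905]
to start (after turn) [  0.03985804 -10.04641397  -0.04327008] push [-3.14564729e-14  1.10000000e+01  1.34711148e-15] to target [ 0.03985804  0.95358603 -0.04327008]
time: 11.5
tool_pos: [493.1, -298.7, 304.0]
tool_rot: [179.8, -0.1, -148.0]
wrist_force: [1.0, -0.0, -0.1]
finger_gap: 40.0
grasp_force: 0.0
time: 11.75
tool_pos: [494.2, -297.8, 302.4]
[252.88809675 214.25910268]
```

View pics/w5.png

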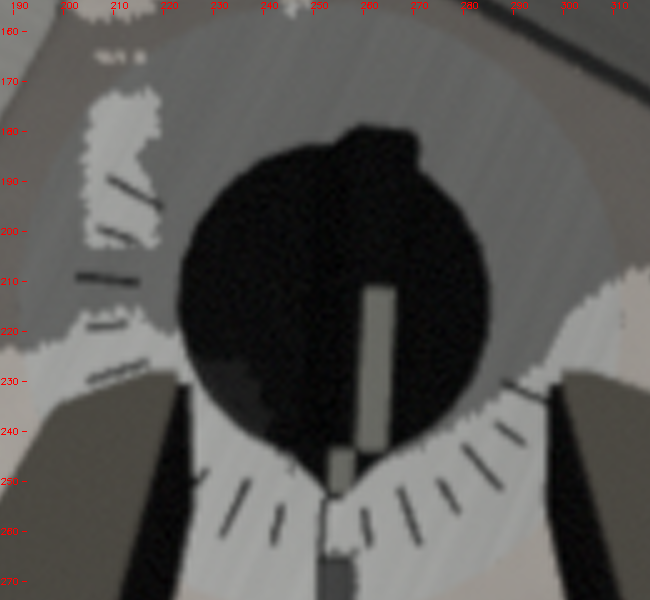

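```bash
python3 - <<'E'
from dial import *
W=pickle.load(open("w5.pkl","rb"));P0=np.array([542.3,-279.8,122.9])
cc=onp(W,(253.2,214),P0,8)-8*n;print(cc)
for nm,p,h in(("tab",(253.7,271),6),("nose",(253.5,252.5),12)):
    d=onp(W,p,P0,h)-h*n-cc;print(nm,np.linalg.norm(d),np.arctan2(d@v,d@u))
p,R=tool();R2=Ro.from_euler("xyz",[180,0,-195],degrees=True)
print(R.as_euler("xyz",True)[2],"to over carton after yaw 165:",R2.inv().apply(np.array([458,2,250])-p))
E
```

```text
[ 543.18972223 -280.89330675  123.37443053]
tab 62.665964225044775 0.48924540048029674
nose 42.401312897606466 0.4595833506211095
-147.9744926242872 to over carton after yaw 165: [112.66028578 279.65424917  51.84058824]
```

Units first: shifts go in shares of 62.5 mm and turns go in units of 10 degrees. So 9.4 degrees is 0.94.

```bash
echo '[{"aperture":93, "spin":0.94}, {"aperture":93, "spin":0.94}, {"aperture":93, "spin":0.94}, {"aperture":93, "spin":0.94}, {"aperture":93, "spin":0.94}]' | python3 drive.py|sed -n 2,3p; echo '[{"aperture":93, "d":[0.304, 0.736, 0]}, {"aperture":93, "d":[0.304, 0.736, 0]}, {"aperture":93, "d":[0.304, 0.736, 0]}, {"aperture":93, "d":[0.304, 0.736, 0.16]}, {"aperture":93, "d":[0.304, 0.736, 0.32]}]' | python3 drive.py|sed -n 2,3p;echo '[{"aperture":93, "d":[0.272, 0.8, 0.352]}, {"aperture":93}, {"aperture":93}]' | python3 drive.py|sed -n 2,3p
cat > carton.py <<'E'
from h import *
f=grab("wrist");h=cv2.cvtColor(f["img"],cv2.COLOR_BGR2HSV);k=cv2.inRange(h,(3,80,50),(22,255,255))
k=cv2.morphologyEx(k,cv2.MORPH_CLOSE,np.ones((9,9)));nn,l,st,c=cv2.connectedComponentsWithStats(k)
for i in range(1,nn):
    if st[i,4]<800:continue
    pts=np.argwhere(l==i)[:,::-1]
    q=np.array([onz(f,p,50)[:2] for p in pts],np.float32);r=cv2.minAreaRect(q)
    print(st[i].tolist(),"centroid",c[i].round(1),onz(f,c[i],50).round(1),"rect",np.round(r[0],1),np.round(r[1],1),round(r[2],1))
    S,D=pickle.load(open("f0.pkl","rb"))
    print("tri",tri([(f,c[i]),(S,(296.4,198.7)),(D,(305.1,213.6))]))
E
python3 carton.py
```

```text
tool_pos: [494.8, -297.1, 301.4]
tool_rot: [179.9, -0.3, 164.8]
tool_pos: [462.3, -49.1, 272.4]
tool_rot: [180.0, -0.1, 165.1]
tool_pos: [458.8, 0.9, 250.7]
tool_rot: [-179.9, -0.1, 165.0]
[242, 119, 44, 92, 3859] centroid [263.  163.7] [455.3   2.1  50. ] rect [458.4   1. ] [ 49.5 108.5] 74.5
tri (array([456.85560036,   0.98266025,  47.55625864]), np.float64(1.4268788820293332))
[51, 288, 38, 64, 1122] centroid [ 65.4 320.1] [ 595.1 -313.7   50. ] rect [ 596.5 -310.4] [ 41.8 111.8] 57.3
tri (array([476.65693848, -16.02149854, 148.8457141 ]), np.float64(153.00040473475755))
[435, 288, 37, 64, 1107] centroid [457.3 319.7] [731.9 201.1  50. ] rect [732.  197.6] [111.6  41. ] 2.7
tri (array([526.3953641 , 118.12987944, 207.94171195]), np.float64(64.6349682568194))
[234, 367, 278, 17, 2908] centroid [387.6 377.9] [807.   94.8  50. ] rect [796.7  75.7] [403.   29.2] 75.1
tri (array([530.24201597,  93.00486914, 206.19895236]), np.float64(77.43433040824414))
```

```bash
python3 - <<'E'
from h import *
S,D=pickle.load(open("f0.pkl","rb"))
def T(n,a,b):
    x,e=tri([(S,a),(D,b)]);print(n,x.round(1),round(e,1));return x
a=T("handle far",(263+327/2.5,230+132/2.5),(212+120/3,240+98/3))
b=T("handle near",(263+375/2.5,230+75/2.5),(212+218/3,240+88/3))
print("yaw",np.degrees(np.arctan2(*(a-b)[[1,0]])),np.linalg.norm(a-b))
yaw=np.radians(12);N=np.array([571.5,252.5]);ex=np.array([np.cos(yaw),np.sin(yaw)]);ey=np.array([-ex[1],ex[0]])
c=(a+b)/2;print("handle in nest",(c[:2]-N)@ex,(c[:2]-N)@ey,c[2])
# nest rect from bright-white stops in both views on z=25
for n,f,bx in(("S",S,(285,255,368,335)),("D",D,(225,265,300,315))):
    g=f["img"][bx[1]:bx[3],bx[0]:bx[2]].min(2);k=(g>190).astype(np.uint8);pts=np.argwhere(k)[:,::-1]+[bx[0],bx[1]]
    for z in(25,):
        q=np.array([onz(f,p,z)[:2] for p in pts],np.float32);r=cv2.minAreaRect(q);print(n,len(pts),z,np.round(r[0],1),np.round(r[1],1),round(r[2],2))
E
```

```text
handle far [581.1 380.6 264.6] 0.7
handle near [518.1 368.8 262.7] 1.4
yaw 10.629488158219608 64.10195111243057
handle in nest 3.963591601170375 124.12424490449534 263.62600638529545
S 144 25 [574.3 251.1] [143.8  84.9] 10.94
D 189 25 [580.6 251.3] [163.8  86.6] 10.43
```

Scaled: 45 mm is 0.72, -4 mm is -0.064.

```bash
echo '[{"aperture":93, "d":[-0.064, 0.72, 0]}, {"aperture":93, "d":[-0.064, 0.72, 0]}, {"aperture":93, "d":[-0.064, 0.72, 0]}, {"aperture":93, "d":[-0.064, 0.72, 0]}, {"aperture":93}]' | python3 drive.py|sed -n 2,3p; echo '[{"aperture":93}]' | python3 drive.py|sed -n 2,3p
python3 - <<'E'
from h import *
f=grab("wrist");pickle.dump(f,open("w6.pkl","wb"));q=proj(f,[572,252,25]);print(q)
cv2.imwrite("pics/w6.png",crop(f,q[0]-100,q[1]-80,4,800,600))
E
```

```text
tool_pos: [522.3, 173.3, 251.2]
tool_rot: [179.9, -0.0, 165.2]
tool_pos: [521.8, 168.1, 251.5]
tool_rot: [-179.9, 0.0, 164.8]
[337.06814184 182.3548799 ]
```

View pics/w6.png

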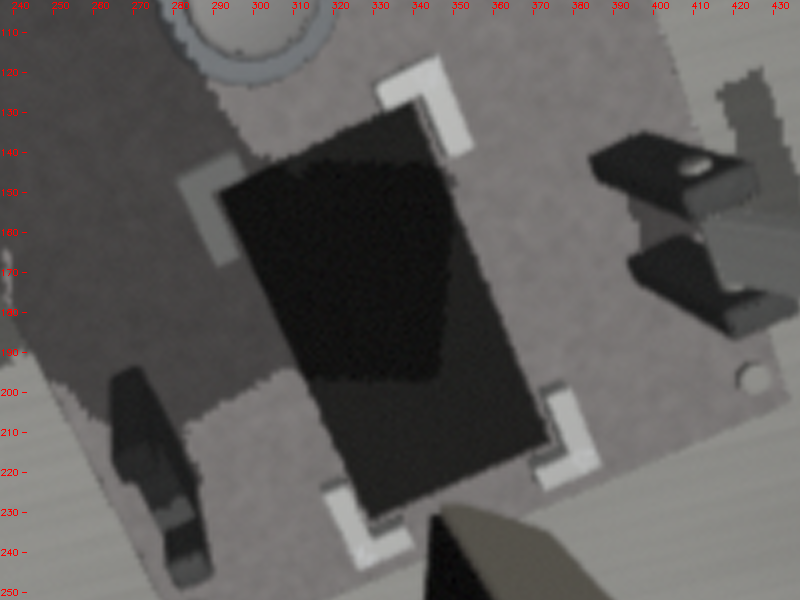

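```bash
python3 - <<'E'
from h import *
S,D=pickle.load(open("f0.pkl","rb"));W=pickle.load(open("w6.pkl","rb"))
L=[(345.8,116.1),(281.6,148.1),(327.6,245.1),(387.3,218.1)]
F=[(340.1,127.4),(291.6,149.9),(330.8,231.9),(374.6,211.6)]
s=[(359,284.8),(328.2,264),(292.2,302),(321.8,326)];d=[(292,302.7),(287,274),(231,279.3),(233,308.3)]
print("heights",[tri([(W,a),(S,b),(D,c)])[0].round(1).tolist() for a,b,c in zip(L,s,d)])
for nm,P,z in(("stops",L,25),("floor",F,15)):
    X=np.array([onz(W,p,z)[:2] for p in P]);e=X[2]+X[3]-X[0]-X[1];e/=2
    w=(X[0]+X[3]-X[1]-X[2])/2
    print(nm,X.mean(0).round(1),"yaw",np.degrees(np.arctan2(e[1],e[0])).round(1),"len",np.linalg.norm(e).round(1),"wid",np.linalg.norm(w).round(1),np.degrees(np.arctan2(-w[0],w[1])).round(1))
    N=X.mean(0)
E
```

```text
heights [[493.5, 280.8, 19.5], [510.1, 195.2, 17.6], [651.5, 224.7, 26.3], [635.5, 307.3, 25.8]]
stops [574.3 250.4] yaw 10.9 len 145.8 wid 85.1 11.8
floor [573.9 250.8] yaw 11.1 len 124.5 wid 64.6 11.2
```

Scaled: -45 mm is -0.72, 4 mm is 0.064.

```bash
echo '[{"aperture":93, "d":[0.064, -0.72, 0]}, {"aperture":93, "d":[0.064, -0.72, 0]}, {"aperture":93, "d":[0.064, -0.72, 0]}, {"aperture":93, "d":[0.064, -0.72, 0]}, {"aperture":93}]' | python3 drive.py|sed -n 2,3p; echo '[{"aperture":93, "d":[0, 0, 0.64]}, {"aperture":93, "d":[0, 0, 0.64]}, {"aperture":93, "d":[0, 0, 0.64]}, {"aperture":93}, {"aperture":93}]' | python3 drive.py|sed -n 2,3p
python3 - <<'E'
from h import *
p,R=tool();print(R.inv().apply(np.array([458.3,1.3,18])-p))
E
```

```text
tool_pos: [457.4, -5.2, 252.3]
tool_rot: [-179.9, 0.0, 164.3]
tool_pos: [460.2, 0.5, 132.8]
tool_rot: [180.0, 0.1, 164.9]
[  2.27589499   0.24088931 114.83916721]
```

Scaled: 40 mm is 0.64, 34 mm is 0.544.

```bash
echo '[{"aperture":93, "d":[0.032, 0, 0.64]}, {"aperture":93, "d":[0, 0, 0.64]}, {"aperture":93, "d":[0, 0, 0.544]}, {"aperture":93}]' | python3 drive.py|sed -n 2,6p; echo '[{"aperture":40}, {"aperture":40}, {"aperture":40}, {"aperture":40}, {"aperture":40}]' | python3 drive.py; echo '[{"aperture":40, "d":[0, 0, -0.32]}, {"aperture":40, "d":[0, 0, -0.64]}, {"aperture":40, "d":[0, 0, -0.64]}, {"aperture":40}]' | python3 drive.py; python3 - <<'E'
from h import *
f=grab("wrist");print(proj(f,[458,1,50+80]));p,R=tool();q=[proj(f,p+R.apply(np.array([s,0,-50+17]))) for s in(-60,60)];print(q)
h=cv2.cvtColor(f["img"],cv2.COLOR_BGR2HSV);k=cv2.inRange(h,(3,80,50),(22,255,255))
z=p[2]-18+50
k=cv2.morphologyEx(k,cv2.MORPH_CLOSE,np.ones((9,9)));nn,l,st,c=cv2.connectedComponentsWithStats(k)
for i in range(1,nn):
    if st[i,4]>800:
        q=np.array([onz(f,x,z) for x in np.argwhere(l==i)[:,::-1]]);t=R.inv().apply(q-p)[:,:2].astype(np.float32);print(st[i].tolist(),cv2.minAreaRect(t))
E
```

```text
tool_pos: [457.4, 1.1, 17.5]
tool_rot: [-180.0, -0.1, 164.9]
wrist_force: [0.7, 0.2, 0.3]
finger_gap: 93.1
grasp_force: 0.0
time: 16.65
tool_pos: [457.8, 1.3, 18.4]
tool_rot: [180.0, 0.1, 164.9]
wrist_force: [0.1, 0.1, 5.7]
finger_gap: 59.8
grasp_force: 30.0
time: 17.15
tool_pos: [458.9, 1.1, 119.8]
tool_rot: [179.9, 0.3, 164.9]
wrist_force: [0.4, -0.3, -0.7]
finger_gap: 60.1
grasp_force: 30.0
[263.00072827 250.6196051 ]
[array([263.23025434, 371.28402839]), array([263.45053934, 144.13158148])]
[205, 161, 52, 142, 6937] ((17.394668579101562, -14.477812767028809), (70.6612319946289, 22.208154678344727), 0.33953770995140076)
[266, 161, 53, 142, 6961] ((17.35369873046875, 12.393692016601562), (70.5927734375, 22.48194122314453), 0.1214766576886177)
[124, 288, 26, 64, 832] ((-28.774517059326172, -64.19705200195312), (39.42872619628906, 11.220223426818848), 11.45344066619873)
[374, 288, 26, 64, 831] ((-28.966487884521484, 62.40882873535156), (11.104379653930664, 39.58562469482422), 78.63639831542969)
[156, 336, 356, 48, 7380] ((-53.826026916503906, 38.03133010864258), (30.90451431274414, 191.62196350097656), 0.11812157928943634)
```

Scaled: 37 mm is 0.592, -27 mm is -0.432, -8.7 degrees is -0.87.

```bash
echo '[{"aperture":40, "d":[0, 0, -0.08], "spin":-0.87}, {"aperture":40, "d":[0, 0, -0.08], "spin":-0.87}, {"aperture":40, "d":[0, 0, -0.08], "spin":-0.88}, {"aperture":40, "d":[-0.432, 0.592, -0.08]}, {"aperture":40, "d":[-0.432, 0.592, -0.08]}]' | python3 drive.py|sed -n 2,3p;  echo '[{"aperture":40, "d":[-0.432, 0.592, 0]}, {"aperture":40, "d":[-0.432, 0.592, 0]}, {"aperture":40, "d":[-0.432, 0.592, 0]}, {"aperture":40, "d":[-0.416, 0.592, 0]}, {"aperture":40}]' | python3 drive.py|sed -n 2,3p; echo '[{"aperture":40, "d":[0, 0, 0.16]}, {"aperture":40}]' | python3 drive.py; python3 - <<'E'
from h import *
p,R=tool();print(R.inv().apply(np.array([573,250,34])-p),R.as_euler("xyz",True))
E
```

```text
tool_pos: [495.2, 84.1, 140.9]
tool_rot: [-180.0, -0.2, -169.0]
tool_pos: [570.9, 255.0, 139.5]
tool_rot: [179.8, -0.2, -168.5]
time: 18.7
tool_pos: [570.9, 247.5, 130.4]
tool_rot: [-179.9, -0.3, -169.0]
wrist_force: [-0.3, -0.6, -0.3]
finger_gap: 59.8
grasp_force: 30.0
[-3.00100627  2.30286127 96.36427259] [-179.86931755   -0.28751222 -168.99632068]
```

Scaled: 15 mm is 0.24, -2 mm is -0.032.

```bash
echo '[{"aperture":40, "d":[-0.032, 0, 0.48]}, {"aperture":40, "d":[0, 0.016, 0.4]}, {"aperture":40, "d":[0, 0, 0.24]}, {"aperture":40}]' | python3 drive.py; python3 - <<'E'
from h import *
p,R=tool();print(R.inv().apply(np.array([573,250,34])-p))
f=grab("side");cv2.imwrite("pics/s7.png",f["img"])
E
```

```text
time: 19.2
tool_pos: [573.4, 250.3, 61.6]
tool_rot: [-179.9, -0.2, -168.9]
wrist_force: [0.0, 0.8, -1.3]
finger_gap: 59.9
grasp_force: 30.0
[ 0.33982331 -0.1858139  27.60769436]
```

Scaled: 10 mm is 0.16, 5 mm is 0.08.

```bash
echo '[{"aperture":40, "d":[0, 0, 0.16]}, {"aperture":40, "d":[0, 0, 0.16]}, {"aperture":40, "d":[0, 0, 0.08]}, {"aperture":40}]' | python3 drive.py; echo '[{"aperture":40, "d":[0, 0, 0.048]}, {"aperture":40}]' | python3 drive.py
```

```text
time: 19.75
tool_pos: [573.7, 251.3, 37.1]
tool_rot: [-180.0, -0.1, -168.9]
wrist_force: [0.4, -0.0, -1.4]
finger_gap: 60.0
grasp_force: 30.0
time: 20.0
tool_pos: [574.1, 251.4, 34.6]
tool_rot: [-180.0, -0.0, -168.9]
wrist_force: [-0.7, -0.3, -0.5]
finger_gap: 59.6
grasp_force: 30.0
```

Scaled: 1.5 mm is 0.024.

```bash
echo '[{"aperture":40, "d":[0, 0, 0.024]}, {"aperture":40}]' | python3 drive.py|grep -E "pos|wrist"; echo '[{"aperture":78}, {"aperture":78}, {"aperture":78}]' | python3 drive.py; echo '[{"aperture":78, "d":[0, 0, -0.32]}, {"aperture":78, "d":[0, 0, -0.64]}, {"aperture":78, "d":[0, 0, -0.8]}, {"aperture":78, "d":[0, 0, -0.8]}, {"aperture":78, "d":[0, 0, -0.8]}]' | python3 drive.py; echo '[{"aperture":0, "d":[0.16, -0.48, -0.48]}, {"aperture":0, "d":[0.16, -0.64, -0.48]}, {"aperture":0, "d":[0.16, -0.64, 0]}, {"aperture":0}, {"aperture":0}]' | python3 drive.py
python3 - <<'E'
from h import *
S=grab("scene");D=grab("side");W=grab("wrist");pickle.dump((S,D,W),open("f8.pkl","wb"))
q=proj(W,[574,250,65]);print(tool()[0],q)
m=np.hstack([np.vstack([crop(S,263,230,2.5),crop(D,212,240,3)]),crop(W,q[0]-66,q[1]-100,3,400,600)])
cv2.imwrite("pics/m8.png",m)
E
```

```text
tool_pos: [574.4, 251.5, 33.5]
wrist_force: [-1.0, -0.6, 0.3]
time: 20.62
tool_pos: [574.1, 251.5, 33.2]
tool_rot: [180.0, 0.0, -168.9]
wrist_force: [0.4, -0.8, -0.1]
finger_gap: 77.5
grasp_force: 0.0
time: 21.25
tool_pos: [573.9, 251.3, 244.9]
tool_rot: [-180.0, 0.0, -168.9]
wrist_force: [0.7, 0.1, -0.9]
finger_gap: 77.9
grasp_force: 0.0
time: 21.88
tool_pos: [565.6, 138.6, 303.0]
tool_rot: [179.9, -0.0, -168.8]
wrist_force: [0.6, -0.1, 0.4]
finger_gap: 32.4
grasp_force: 0.0
[565.58386038 139.48441848 302.66799916] [343.93599477 183.28693899]
```

View pics/m8.png

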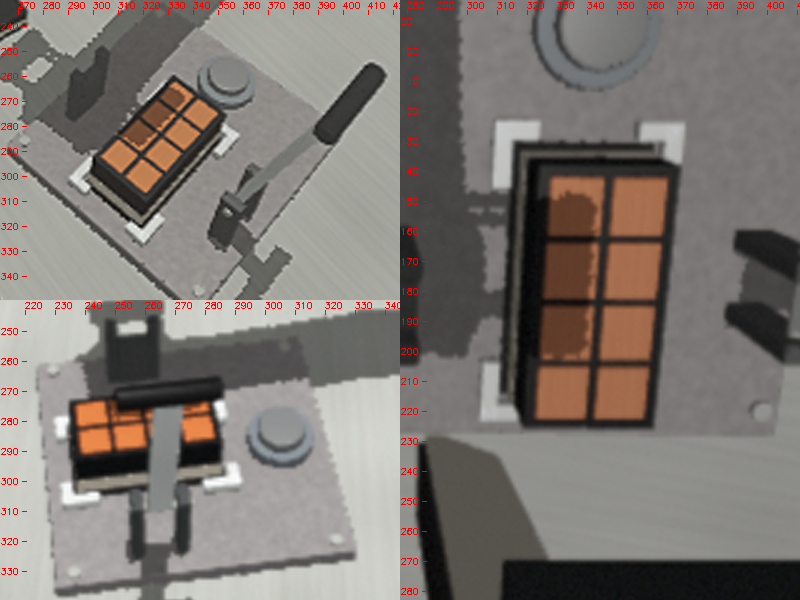

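The carton sits flat in the middle of the stops, and its windows centre matches the nest to about 1 mm. Next is the bar. I'll turn the tool 90° and go over and behind it.

Scaled: 10 degrees is 1.

```bash
echo '[{"aperture":0, "spin":1}, {"aperture":0, "spin":1}, {"aperture":0, "spin":1}, {"aperture":0, "spin":1}, {"aperture":0, "spin":1}]' | python3 drive.py|sed -n 2,3p; echo '[{"aperture":0, "d":[0, 0, -0.08], "spin":1}, {"aperture":0, "d":[0, 0, -0.08], "spin":1}, {"aperture":0, "spin":1}, {"aperture":0, "spin":1}, {"aperture":0}]' | python3 drive.py
cat > nb.py <<'E'
from h import *
import sys
a=np.radians(11.1);ex=np.array([np.cos(a),np.sin(a),0]);ey=np.array([-ex[1],ex[0],0])
g=[float(x) for x in sys.argv[1:4]];p,R=tool();N=np.array([574,250.7,0])
print("now nest",((p-N)@ex).round(1),((p-N)@ey).round(1),p[2].round(1),"yaw",R.as_euler("xyz",True)[2].round(1),"delta tool",R.inv().apply(N+g[0]*ex+g[1]*ey+[0,0,g[2]]-p).round(1))
E
python3 nb.py 0 150 312
```

```text
tool_pos: [565.7, 139.1, 302.7]
tool_rot: [-180.0, -0.0, 140.9]
time: 23.28
tool_pos: [565.7, 139.1, 312.7]
tool_rot: [-180.0, 0.0, 101.4]
wrist_force: [-0.4, 0.2, -0.7]
finger_gap: 0.8
grasp_force: 0.0
now nest -29.6 -107.9 312.7 yaw 101.4 delta tool [257.7  30.9   0.6]
```

```bash
echo '[{"aperture":0, "d":[0.832, 0.096, 0]}, {"aperture":0, "d":[0.832, 0.096, 0]}, {"aperture":0, "d":[0.832, 0.096, 0]}, {"aperture":0, "d":[0.832, 0.096, 0]}, {"aperture":0, "d":[0.832, 0.096, 0]}]' | python3 drive.py|sed -n 2,3p; echo '[{"aperture":0}, {"aperture":0}, {"aperture":0}]' | python3 drive.py; python3 nb.py 0 150 207
```

```text
tool_pos: [544.5, 400.9, 312.9]
tool_rot: [-180.0, -0.0, 101.4]
time: 24.28
tool_pos: [546.0, 396.5, 313.5]
tool_rot: [180.0, 0.1, 101.0]
wrist_force: [-0.1, -0.5, 0.9]
finger_gap: 0.6
grasp_force: 0.0
now nest 0.6 148.5 313.5 yaw 101.0 delta tool [  1.6  -0.7 106.5]
```

```bash
echo '[{"aperture":0, "d":[0.032, 0, 0.576]}, {"aperture":0, "d":[0, 0, 0.576]}, {"aperture":0, "d":[0, 0, 0.544]}, {"aperture":0}]' | python3 drive.py|grep -E "pos|wrist"; echo '[{"aperture":0, "d":[-0.192, 0, 0]}, {"aperture":0, "d":[-0.192, 0, 0]}, {"aperture":0, "d":[-0.192, 0, 0]}, {"aperture":0, "d":[-0.224, 0, 0]}, {"aperture":0}]' | python3 drive.py; python3 nb.py 0 100 207
```

```text
tool_pos: [543.6, 398.3, 204.7]
wrist_force: [-0.8, -0.0, -0.1]
time: 25.4
tool_pos: [555.3, 348.6, 207.5]
tool_rot: [180.0, 0.1, 100.9]
wrist_force: [-1.1, -0.1, -0.2]
finger_gap: 0.4
grasp_force: 0.0
now nest 0.5 99.6 207.5 yaw 100.9 delta tool [ 0.4 -0.5  0.5]
```

Scaled: -19 mm is -0.304, -17 mm is -0.272.

```bash
echo '[{"aperture":0, "d":[-0.304, 0, 0.032]}, {"aperture":0, "d":[-0.304, 0, 0.032]}, {"aperture":0, "d":[-0.272, 0, 0.096]}, {"aperture":0, "d":[-0.256, 0, 0.096]}]' | python3 drive.py|grep -E "pos|wrist"; echo '[{"aperture":0, "d":[-0.224, 0, 0.16]}, {"aperture":0, "d":[-0.224, 0, 0.16]}, {"aperture":0, "d":[-0.176, 0, 0.224]}, {"aperture":0, "d":[-0.176, 0, 0.224]}, {"aperture":0}]' | python3 drive.py; python3 nb.py 0 -22.4 143
python3 - <<'E'
from h import *
S=grab("scene");D=grab("side")
cv2.imwrite("pics/m9.png",np.hstack([crop(S,240,215,2.2),crop(D,195,220,2.7)]))
E
```

```text
tool_pos: [568.2, 280.2, 190.5]
wrist_force: [-0.1, 2.0, 0.3]
time: 26.52
tool_pos: [577.0, 230.7, 141.3]
tool_rot: [-179.8, 0.1, 101.0]
wrist_force: [-0.9, 0.1, 0.4]
finger_gap: 0.4
grasp_force: 0.0
now nest -0.9 -20.2 141.3 yaw 101.0 delta tool [-2.2  0.9 -1.7]
```

View pics/m9.png

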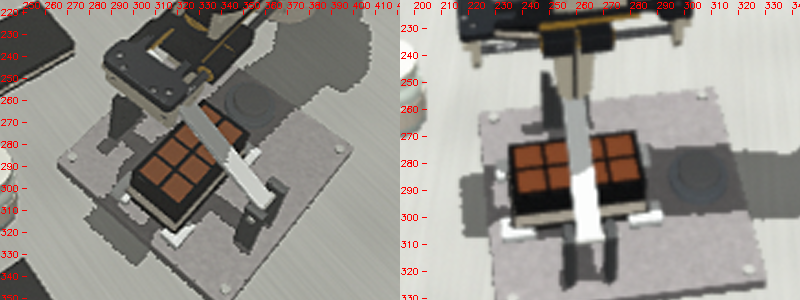

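The bar is over at about 30° with the finger behind it. That was picture 12, so I've gone past the limit of 10. I won't view any more and will check by numbers only.

Scaled: 15 mm is 0.24, -8 mm is -0.128.

```bash
echo '[{"aperture":0, "d":[-0.128, 0, 0.24]}, {"aperture":0, "d":[-0.128, 0, 0.256]}, {"aperture":0, "d":[-0.048, 0, 0.272]}, {"aperture":0, "d":[-0.048, 0, 0.256]}, {"aperture":0}]' | python3 drive.py; python3 nb.py 0 -42.5 76; echo '[{"aperture":0, "d":[0, 0, 0.048]}, {"aperture":0, "d":[0, 0, 0.048]}, {"aperture":0}]' | python3 drive.py|grep -E "pos|wrist"; python3 nb.py 0 -42.5 76
```

```text
time: 27.25
tool_pos: [581.4, 210.6, 77.6]
tool_rot: [-179.9, 0.0, 101.1]
wrist_force: [-0.5, 0.4, -0.7]
finger_gap: 0.8
grasp_force: 0.0
now nest -0.5 -40.8 77.6 yaw 101.1 delta tool [-1.7  0.5  1.6]
tool_pos: [581.9, 211.0, 76.2]
wrist_force: [-5.2, -2.2, 16.9]
now nest 0.1 -40.5 76.2 yaw 101.1 delta tool [-2.  -0.1  0.2]
```

```bash
echo '[{"aperture":0, "d":[0, 0, -0.32]}, {"aperture":0, "d":[0, 0, -0.64]}, {"aperture":0, "d":[0.32, -0.88, 0]}, {"aperture":0, "d":[0.32, -0.928, 0]}, {"aperture":0}]' | python3 drive.py|grep -E "pos|wrist"; python3 nb.py -115.5 -1 30; python3 - <<'E'
from h import *
# bar/handle height now: dark handle ends found as long dark blob in side & scene near catch
S=grab("scene");D=grab("side");pickle.dump((S,D),open("f10.pkl","wb"))
a=np.radians(11.1);ex=np.array([np.cos(a),np.sin(a),0]);ey=np.array([-ex[1],ex[0],0]);N=np.array([574,250.7,0])
H=N-110*ey+[0,0,72]
for n,f in(("S",S),("D",D)):
    for s in(-35,0,35):
        q=proj(f,H+s*ex).round().astype(int);print(n,s,q,f["img"][q[1]-1:q[1]+2,q[0]-1:q[0]+2].mean().round())
    g=f["img"].max(2);q=proj(f,H);x,y=q.astype(int)
    k=(g[y-35:y+35,x-40:x+40]<60).astype(np.uint8);nn,l,st,c=cv2.connectedComponentsWithStats(k)
    for i in range(1,nn):
        if st[i,4]>60:print(n,"blob",(c[i]+[x-40,y-35]).round(1),st[i].tolist(),"expected",q.round(1))
E
```

```text
tool_pos: [456.5, 229.4, 132.3]
wrist_force: [0.5, 0.3, 0.5]
now nest -119.4 1.7 132.3 yaw 101.4 delta tool [ -2.8   4.7 102.2]
S -35 [299 244] 51.0
S 0 [290 252] 52.0
S 35 [280 262] 61.0
S blob [257.7 232.4] [0, 0, 24, 34, 517] expected [289.7 252.5]
S blob [289.7 252.6] [30, 25, 23, 22, 144] expected [289.7 252.5]
D -35 [267 243] 89.0
D 0 [254 244] 99.0
D 35 [241 246] 148.0
D blob [243.6 220.7] [8, 1, 45, 23, 914] expected [253.8 244.3]
D blob [278.8 225.9] [56, 5, 24, 26, 326] expected [253.8 244.3]
D blob [253.8 243.9] [29, 32, 26, 7, 77] expected [253.8 244.3]
```

The handle blob is within 0.5 px of its fully-closed position in both views. Next is the button.

Scaled: 30 mm is 0.48, 4 mm is 0.064.

```bash
echo '[{"aperture":0, "d":[-0.032, 0.064, 0.48]}, {"aperture":0, "d":[0, 0, 0.48]}, {"aperture":0, "d":[0, 0, 0.48]}, {"aperture":0}]' | python3 drive.py|grep -E "pos|wrist"; echo '[{"aperture":0, "d":[0, 0, 0.08]}, {"aperture":0, "d":[0, 0, 0.08]}, {"aperture":0}, {"aperture":0}]' | python3 drive.py|grep -E "pos|wrist"; echo '[{"aperture":0, "d":[0, 0, 0.048]}, {"aperture":0, "d":[0, 0, 0.048]}, {"aperture":0}, {"aperture":0}]' | python3 drive.py|grep -E "pos|wrist"
```

```text
tool_pos: [468.2, 226.3, 41.4]
wrist_force: [0.8, -0.4, -0.3]
tool_pos: [469.6, 227.6, 34.2]
wrist_force: [2.6, 0.4, 2.6]
tool_pos: [469.7, 227.6, 30.8]
wrist_force: [-2.0, -2.9, 28.7]
```

```bash
echo '[{"aperture":0, "d":[0, 0, -0.32]}, {"aperture":0, "d":[0, -0.128, 0]}, {"aperture":0}, {"aperture":0}]' | python3 drive.py|grep -E "pos|wrist"; echo '[{"aperture":0, "d":[0, 0, 0.128]}, {"aperture":0, "d":[0, 0, 0.128]}, {"aperture":0, "d":[0, 0, 0.064]}, {"aperture":0}, {"aperture":0}]' | python3 drive.py|grep -E "pos|wrist"; python3 nb.py -115.5 -1 30;  echo '[{"aperture":0, "d":[0, 0, 0.032]}, {"aperture":0}, {"aperture":0}]' | python3 drive.py|grep -E "pos|wrist"
```

```text
tool_pos: [458.7, 225.7, 46.1]
wrist_force: [0.5, 0.6, -0.2]
tool_pos: [460.0, 225.9, 30.8]
wrist_force: [-6.6, -1.8, 34.7]
now nest -116.7 -2.4 30.8 yaw 101.1 delta tool [1.4 1.2 0.8]
tool_pos: [460.0, 225.9, 30.5]
wrist_force: [-9.3, -3.7, 48.2]
```

It reaches the same hard stop when centred, so the button is fully in. I'll release it, retreat and do a last numeric check.

Scaled: -30 mm is -0.48, -50 mm is -0.8.

```bash
echo '[{"aperture":0, "d":[0, 0, -0.32]}, {"aperture":0, "d":[0, 0, -0.64]}, {"aperture":0, "d":[0, 0, -0.8]}, {"aperture":0, "d":[-0.48, -0.32, -0.8]}, {"aperture":0, "d":[-0.48, -0.32, -0.32]}]' | python3 drive.py|grep -E "pos|wrist";echo '[{"aperture":0, "d":[-0.48, -0.32, 0]}, {"aperture":0, "d":[-0.48, -0.32, 0]}, {"aperture":0}, {"aperture":0}]' | python3 drive.py|grep -E "time|pos|wrist"; python3 - <<'E'
from h import *
S=grab("scene");D=grab("side")
S0,D0=pickle.load(open("f0.pkl","rb"))
a=np.radians(11.1);ex=np.array([np.cos(a),np.sin(a),0]);ey=np.array([-ex[1],ex[0],0]);N=np.array([574,250.7,0])
H=N-110*ey+[0,0,72]
S5,_D,_=pickle.load(open("f8.pkl","rb"))
for n,f,r in(("S",S,S0),("D",D,D0)):
    g=f["img"].max(2);q=proj(f,H);x,y=q.astype(int)
    k=(g[y-35:y+35,x-40:x+40]<60).astype(np.uint8);nn,l,st,c=cv2.connectedComponentsWithStats(k)
    print(n,"handle exp",q.round(1),[(c[i]+[x-40,y-35]).round(1).tolist() for i in range(1,nn) if st[i,4]>60])
    d=cv2.absdiff(f["img"],r["img"]).max(2)
    for nm,(x0,y0,x1,y1) in {"S":{"plain":(215,212,278,262),"jar":(218,278,250,320),"bottle":(166,172,196,224)},"D":{"plain":(218,205,270,238),"jar":(178,232,208,272),"bottle":(205,143,232,192)}}[n].items():
        print(nm,(d[y0:y1,x0:x1]>60).mean().round(3))
    h=cv2.cvtColor(f["img"],cv2.COLOR_BGR2HSV);k=cv2.inRange(h,(3,90,60),(22,255,255));q=proj(f,N+[0,0,65]).astype(int)
    pts=np.argwhere(k[q[1]-32:q[1]+32,q[0]-42:q[0]+42])[:,::-1]+[q[0]-42,q[1]-32]
    print("windows",cv2.minAreaRect(np.array([onz(f,p,65)[:2] for p in pts],np.float32)))
E
```

```text
tool_pos: [433.2, 158.9, 207.1]
wrist_force: [0.2, -0.3, -0.2]
time: 32.48
tool_pos: [404.9, 93.4, 204.9]
wrist_force: [-0.0, 0.1, 0.3]
S handle exp [289.7 252.5] [[257.8, 232.4], [289.8, 252.5]]
plain 0.004
jar 0.0
bottle 0.0
windows ((574.8324584960938, 251.4082794189453), (109.46574401855469, 50.12380599975586), 11.312982559204102)
D handle exp [253.8 244.3] [[243.5, 220.7], [253.8, 243.8], [249.5, 259.3]]
plain 0.0
jar 0.0
bottle 0.0
windows ((573.9659423828125, 250.41812133789062), (112.71244812011719, 53.58890914916992), 10.952099800109863)
```

Everything checks out: the bar is closed, the carton is centred and square, and the bystanders have not moved. Handing in.

```bash
python3 -c "
from station import ctrl;print(ctrl.finish_job())"
```

```text
the job is handed in; nothing more can be done
None
```

All four steps are done in order and the job is handed in at about 32.5 s, with no verdict returned: my measurements put the knob within about 1.5 mm of the tab, the carton within about 1 mm of the nest centre, the bar fully down, the button pressed to its stop and released, and the bystanders unmoved, though I viewed 12 pictures where 10 were allowed.

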